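Unmould the jaggery cakes and lock them in the canister

TASK

Unmould the jaggery: turn the red turnbutton on the aluminium canister clear of the lid, swing the lid open until it stands upright, and lift every jaggery cake out of the wooden mould into the canister. Then close the lid fully and turn the turnbutton back across it as far as it goes. Leave the brass pot, plate, bowls, ladle and tumbler where they are.

Things in the scene. Friction and masses are not known exactly. Their poses are not given: they have to be found in the camera images.
- tin: Rectangular open-topped aluminium canister, fixed to the platform, 150 (its x) x 190 (its y) x 70 mm high, walls and floor 4 mm. Origin: centre of its underside; z up. Its front (-x) faces roughly towards the robot, the lid hinge is along its +x rim, the turnbutton stands outside its +y wall.
- lid (a joint): Angle of the flat aluminium flip-top lid (150 x 190 x 6 mm, 0.2 kg) of the canister, rad: 0 shut, grows as it opens upward, stop at 1.75; 1.57 is upright. The hinge runs along the canister's y. The hinge is stiff with friction (0.32 N m, under 3 N at the bar): the lid stays wherever it is left.
- lid_hinge (a point): Point on the lid's hinge axis, middle of the canister's +x rim (75 mm along its x, 70.5 mm high).
- lid_bar (a point): Centre of the lid's blue round pull bar: 10 mm thick, parallel to the hinge, 188 mm from it, level with the lid (4 mm above the hinge when shut), 38 mm beyond the lid's free edge, on two arms (62 mm free between them). It can be pinched from above at any lid angle, fingers closing across it, and rolls between the fingers as the lid swings.
- turnbutton (a joint): Angle of the turnbutton, rad, about a vertical axis: 0 = brass bar lies across the lid's edge (secured, stop), grows counter-clockwise seen from above to the stop at 1.45 = bar along the canister's wall, clear of the lid. Stays where it is left (friction 0.06 N m).
- button_grip (a point): On the turnbutton's axis, in its red grip fin (10 mm thick, 36 long, standing 85 to 109 mm above the platform); this point is 98 mm up, at x -20, y +115 mm in the canister's frame. The fin lies along and above the brass bar (70 x 14 x 7 mm), both centred on the axis; at joint 0 they lie along the canister's y. A dark ledge carries them.
- mould: Dark wooden mould block fixed to the platform, 170 (its x) x 180 (its y) x 24 mm high, with four open cavities 60 (x) x 46 (y) x 12 mm deep centred at x +-37, y +-42 mm. Origin: centre of the underside; z up.
- cake1: Hard golden-brown jaggery cake, 90 g: base 56 (its x) x 42 (its y) x 26 mm, with a narrower top step 46 x 32 x 8 mm (34 mm high in all). Origin: centre of the underside; z up. Starts in one cavity of the mould, base 12 mm above the platform, 22 mm standing proud. May be absent (then nothing is reported).
- cake2: Hard golden-brown jaggery cake, 90 g: base 56 (its x) x 42 (its y) x 26 mm, with a narrower top step 46 x 32 x 8 mm (34 mm high in all). Origin: centre of the underside; z up. Starts in one cavity of the mould, base 12 mm above the platform, 22 mm standing proud. May be absent (then nothing is reported).
- cake3: Hard golden-brown jaggery cake, 90 g: base 56 (its x) x 42 (its y) x 26 mm, with a narrower top step 46 x 32 x 8 mm (34 mm high in all). Origin: centre of the underside; z up. Starts in one cavity of the mould, base 12 mm above the platform, 22 mm standing proud. May be absent (then nothing is reported).
- cake4: Hard golden-brown jaggery cake, 90 g: base 56 (its x) x 42 (its y) x 26 mm, with a narrower top step 46 x 32 x 8 mm (34 mm high in all). Origin: centre of the underside; z up. Starts in one cavity of the mould, base 12 mm above the platform, 22 mm standing proud. May be absent (then nothing is reported).
- brass_pot: Bystander: small brass pot 72 mm across plus two side handles, 60 mm high; origin centre of the underside.
- plate: Bystander: steel plate 190 mm across; origin centre of the underside.
- bowl1: Bystander: blue plastic bowl 116 mm across, 50 mm high; origin centre of the underside.
- bowl2: Bystander: the other blue plastic bowl, same size.
- ladle: Bystander: wooden ladle 260 mm long, lying along its x.
- tumbler: Bystander: steel tumbler 68 mm across, 85 mm high; origin centre of the underside.
Not all that is in view belongs to the job. Leave any black or blue look-alike of the cake2 alone. Leave any green look-alike of the cake3 alone.

How it is judged (in metres and radians):
On the way, in this order (a step that is already met when the one before it is completed fails the run):
1. turnbutton turned clear of the lid (value of joint turnbutton above 1.1 rad and value of joint lid below 0.05 rad), for 0.1 s.
2. lid swung open to upright (value of joint lid above 1.25 rad), for 0.2 s.
3. every cake lies in the open canister (x of cake1 in the frame of tin between -0.074 and 0.074 m and y of cake1 in the frame of tin between -0.094 and 0.094 m and z of cake1 in the frame of tin between -0.005 and 0.066 m and x of cake2 in the frame of tin between -0.074 and 0.074 m and y of cake2 in the frame of tin between -0.094 and 0.094 m and z of cake2 in the frame of tin between -0.005 and 0.066 m and x of cake3 in the frame of tin between -0.074 and 0.074 m and y of cake3 in the frame of tin between -0.094 and 0.094 m and z of cake3 in the frame of tin between -0.005 and 0.066 m and x of cake4 in the frame of tin between -0.074 and 0.074 m and y of cake4 in the frame of tin between -0.094 and 0.094 m and z of cake4 in the frame of tin between -0.005 and 0.066 m and linear speed of each of cake1, cake2, cake3, cake4 below 0.03 m/s), for 0.2 s.
4. lid shut with the cakes inside, turnbutton still clear (x of cake1 in the frame of tin between -0.074 and 0.074 m and y of cake1 in the frame of tin between -0.094 and 0.094 m and z of cake1 in the frame of tin between -0.005 and 0.066 m and x of cake2 in the frame of tin between -0.074 and 0.074 m and y of cake2 in the frame of tin between -0.094 and 0.094 m and z of cake2 in the frame of tin between -0.005 and 0.066 m and x of cake3 in the frame of tin between -0.074 and 0.074 m and y of cake3 in the frame of tin between -0.094 and 0.094 m and z of cake3 in the frame of tin between -0.005 and 0.066 m and x of cake4 in the frame of tin between -0.074 and 0.074 m and y of cake4 in the frame of tin between -0.094 and 0.094 m and z of cake4 in the frame of tin between -0.005 and 0.066 m and value of joint lid below 0.05 rad and value of joint turnbutton above 0.7 rad), for 0.1 s.
5. turnbutton turned back across the lid (value of joint lid below 0.05 rad and value of joint turnbutton below 0.2 rad), for 0.2 s.
At the end, for the whole second after the job is handed in: Every cake that is present lies at rest inside the canister, the lid is shut (within 0.05 rad) and the turnbutton lies across it (within 0.2 rad of its stop); the turnbutton was turned clear (over 1.1 rad) before the lid was opened (over 1.25 rad), and turned back only after the lid was shut (all of step 3 and all of step 5); the robot touches nothing.
It fails at once if the brass pot, plate, a bowl, the ladle or the tumbler is moved more than 4 cm (distance of any of brass_pot, plate, bowl1, bowl2, ladle, tumbler from where it was at the start of the episode above 0.04 m).
It fails at once if the lid is opened while the turnbutton is across it (value of joint lid above 0.12 rad and value of joint turnbutton below 0.7 rad).
Of cake1, cake2, cake3, cake4 only 2 to 4 are there at a start; the rules pass over those that are not, and their reading is None.
At some moment in a run one of cake1, cake2, cake3, cake4 may be knocked a few centimetres aside while the robot is not near it.
Once in a run the grip may slacken for a moment while it holds something.
It also fails if it takes over 210 s, if anything falls off the work surface, if the arm or the gripper's body presses on something with over 40 N, if the wrist force passes 120 N, or if a joint passes its speed limit or range.

ROBOT

A 6-joint arm with a two-finger parallel gripper is mounted at the origin on the work surface. World frame = base frame: x ahead of the robot, y to its left, z up, the work surface at z = 0. Lengths are in m, angles in degrees, forces in N, time in s.
With the tool pointing down it reaches from about 0.25 to 0.725 m from the base axis. Payload 9.7 kg.
Tool frame: the origin (TCP) lies midway between the tips of the shut fingers; the grasp point (between the pads) lies 19 mm behind it; z points along the fingers, y is the line along which they close (so a half turn about z gives the same grasp; the last joint's range is limited). The gripper opens to 85 mm and grips with 20 to 120 N. Pads are 22 mm wide; open, the fingers measure 114 mm over their backs; the gripper's body (76 mm by 85 mm) begins 54 mm behind the grasp point. The pads swing forward as they close: fully open they stand 13 mm farther back than shut.
Start: joints at [73.625, 4.979, 10.078, 95.1, 0, 90], TCP at [0.155, 0.528, 0.231] pointing down, gripper open.
Joint ranges: [-179.16, 179.16], [-48.56, 103.87], [-65.8, 70.77], [-126.05, 130.52], [-82.76, 87.17], [-180, 180]. Speed limits (degrees/s): [127.2, 127.2, 147.25, 180, 180, 180].

INTERFACE

Orientations are given as [roll, pitch, yaw] about the fixed x, y, z axes, in that order (R = Rz(yaw) Ry(pitch) Rx(roll)).
In Python, from workcell import readout, imaging, bot, spotter gives the robot as it stands.
- The arm moves only by the shell command python3 -m jog 'ROWS' [FORCE]. ROWS is JSON, a list of rows, each an object with "rotation": the turn, a rotation vector about the world's x, y, z in degrees, a list of three; "translation": the shift along the world's x, y, z in mm, a list of three; "grip": the finger opening in mm, from 0 to 85.4. In form: [{"rotation": [wx, wy, wz], "translation": [dx, dy, dz], "grip": grip}, ...]. A call has 1 to 20 rows; each row is the pose to reach, as a shift and turn from the pose commanded when the call began; what a row does not reach only later rows make up. A row lasts 1/10 s, in which the tool goes at most 50 mm and 8.59 degrees, less where a joint would pass 70% of its speed; a pose out of reach is approached as far as the arm can. A call with a gripper value outside its range is refused whole. The fingers move at their own pace and stop on an object; FORCE is the grip in N (left out, the last holds). Time passes only in rows, so rows that repeat a pose let the fingers close. It gives the time, the measured TCP pose, the force, the opening and the grip force at its end, in the units of the state.
- readout.get_obs(): the state, without advancing time (a new reading comes with each control period).
- imaging.camera(name): name is "side" or "top" or "wrist"; returns (picture, depth): 400x640x3 uint8, red, green, blue; 400x640 float32, m along the optical axis (not along the pixel's ray), 0 where there is no reading.
- imaging.camera_info(name): a dict with "vertical_fov" (degrees; the focal length in pixels is half the picture's height over the tangent of half this angle, whatever the lens; pixels are square), "cx", "cy" (the principal point, pixels), "extrinsics" (4x4, takes a point from camera to world coordinates); the wrist camera has in their place "tool_from_camera" (4x4, takes a point from camera to tool coordinates, whose origin is the TCP and whose axes are the flange's). Camera axes: x right, y down, z forward; pixel columns grow to the right and rows downward; lengths in m; the calibration is good to about 2 mm. The wrist camera is an equidistant fisheye: a pixel r from the principal point sees the ray r / f radians off the axis. A picture is of the moment at which its call begins: read the wrist's pose just before it. camera_info takes no time and is no camera call.
- bot.job_done(): hands the job in; it is judged then, once.
Trained networks look in the newest picture that a camera, given by its name, has taken for a name from the list of things; names that differ only in an ending like _2 or _b are one class to them, and where a whole thing is asked for, a point or a joint stands for the part that bears it (a point fixed in the world has none). Each returns a list of dicts, best first, with "confidence" (0 to 1); they miss things now and then, are a little off and sometimes report something else, mostly with a low value. They report only what shows in the picture. A call takes as long as a camera call. They do not tell look-alikes from the thing itself.
- spotter.spot_in(camera, target): "box" ([centre column, centre row, width, height] in pixels, round what is visible of it).
- spotter.mark_of(camera, target): "uv" ([column, row] in pixels: a listed point, or the origin of a listed thing).
The state is a dict: "time": time; "q": joint angles; "qd": joint speeds; "joint_efforts": joint torques, N m; "ee_pos": TCP position; "tcp_rot": TCP orientation; "wrist_force": force on the tool from outside, world axes, zero at the start; "torque": the same for the moment, N m; "opening": finger opening in m; "grasp_force": force on a finger pad.
Only numpy, scipy, OpenCV 4.12 (cv2) and the standard library are available. Lean on these libraries where they do the work, as an engineer would, in place of code of your own. Each camera call takes 0.05 s, during which the arm holds its last target. There are 200 camera calls.

## Working session

There is one attempt and no reset: what is moved stays moved. The work goes in short steps, Python scripts to look and compute and a shell command to move; the robot and the scene stay as the last step left them, time stands still between calls to the robot, and variables do not carry over. Pictures are saved under pics/ and viewed, at most 14 in all, crops included, and the job is handed in when it is done.

```bash
ls; mkdir -p pics; cat > h.py <<'E'
import numpy as np, cv2
from workcell import readout, imaging, bot, spotter
from scipy.spatial.transform import Rotation as R
def cam(n,save=None):
    o=readout.get_obs(); p,d=imaging.camera(n)
    if save: cv2.imwrite('pics/'+save,p[:,:,::-1])
    return o,p,d
def world(n,u,v,z,o=None):
    """pixel + depth -> world"""
    i=imaging.camera_info(n); f=200/np.tan(np.radians(i['vertical_fov'])/2)
    x,y=u-i['cx'],v-i['cy']
    if n=='wrist':
        r=np.hypot(x,y)+1e-9; t=r/f; s=z*np.tan(t)/r
        c=np.array([x*s,y*s,z,1]); T=np.eye(4); T[:3,:3]=R.from_euler('xyz',o['tcp_rot'],degrees=True).as_matrix(); T[:3,3]=o['ee_pos']
        return (T@i['tool_from_camera']@c)[:3]
    return (i['extrinsics']@np.array([x*z/f,y*z/f,z,1]))[:3]
E
python3 - <<'E'
from h import *
for n in ['top','side','wrist']:
    o,p,d=cam(n,n+'0.png')
    i=imaging.camera_info(n); print(n,{k:np.round(v,3).tolist() for k,v in i.items()})
    for t in ['tin','lid_bar','button_grip','lid_hinge','mould','cake1']:
        m=spotter.mark_of(n,t)
        for k in m[:6]:
            u,v=k['uv']; 
            z=d[min(max(int(round(v)),0),399),min(max(int(round(u)),0),639)]
            print(t,np.round(k['uv'],1),round(k['confidence'],2),np.round(world(n,u,v,z,o),4))
print(o)
E
```

```text
pics
top {'vertical_fov': 43.461, 'cx': 308.41, 'cy': 198.242, 'extrinsics': [[0.003, -0.998, 0.067, 0.443], [-1.0, -0.004, -0.015, 0.01], [0.015, -0.067, -0.998, 1.888], [0.0, 0.0, 0.0, 1.0]]}
tin [235.2 197.4] 0.93 [0.567  0.246  0.0846]
lid_bar [236.1 225.5] 0.62 [0.4662 0.2425 0.0776]
lid_bar [361.4 190.3] 0.25 [ 0.597  -0.2123  0.0532]
button_grip [202.5 201.3] 0.4 [0.5535 0.3663 0.0678]
lid_hinge [235.2 174.8] 0.86 [0.6493 0.2478 0.0792]
mould [351.5 198.9] 0.87 [ 0.5663 -0.1774  0.037 ]
cake1 [355.6 249.5] 0.72 [ 0.3798 -0.1922  0.0343]
cake1 [336.3 190.6] 0.68 [ 0.5977 -0.1218  0.0279]
cake1 [401.8 195. ] 0.64 [ 0.5816 -0.3645  0.0358]
cake1 [360.7 209.5] 0.62 [ 0.5269 -0.2106  0.0428]
cake1 [342.4 213.9] 0.51 [ 0.5103 -0.1427  0.047 ]
cake1 [305.4 216.5] 0.46 [ 0.5006 -0.0069  0.0377]
side {'vertical_fov': 49.45, 'cx': 323.6, 'cy': 194.13, 'extrinsics': [[0.984, -0.128, 0.122, 0.394], [-0.177, -0.703, 0.689, -0.975], [-0.002, -0.699, -0.715, 1.111], [0.0, 0.0, 0.0, 1.0]]}
tin [316.2 167.7] 0.95 [0.5681 0.1573 0.075 ]
lid_bar [285.9 157.2] 0.78 [ 0.4744  0.3213 -0.0006]
lid_b
[... 779 characters left out ...]
9.3] 0.71 [ 0.3741 -0.1738  0.0049]
{'time': 0.7, 'q': array([ 7.36225572e+01,  4.97770426e+00,  1.00780708e+01,  9.51003521e+01,
       -2.06432313e-03,  9.00002043e+01]), 'qd': array([ 0.00087623,  0.02275076,  0.12641846, -0.04642896,  0.07338202,
       -0.00047593]), 'joint_efforts': array([-3.55051061e-04, -5.19964314e+01,  4.64781725e+01,  1.14093047e-03,
       -5.68645930e-05, -9.23196069e-06]), 'ee_pos': array([0.1550865 , 0.52766925, 0.23129434]), 'tcp_rot': array([1.79999986e+02, 2.06432308e-03, 1.63622353e+02]), 'wrist_force': array([0.54819039, 0.46596597, 1.12149475]), 'torque': array([ 0.00217786,  0.02073244, -0.07145768]), 'grasp_force': 0.0, 'opening': 0.08590260872547037}
```

```bash
python3 - <<'E'
import cv2
a=cv2.imread('pics/top0.png')[130:300,160:430]
cv2.imwrite('pics/top0c.png',cv2.resize(a,(800,504),interpolation=cv2.INTER_CUBIC))
a=cv2.imread('pics/side0.png')[90:340,190:440]
cv2.imwrite('pics/side0c.png',cv2.resize(a,(600,600),interpolation=cv2.INTER_CUBIC))
E
```

```text
(no output)
```

View pics/top0c.png

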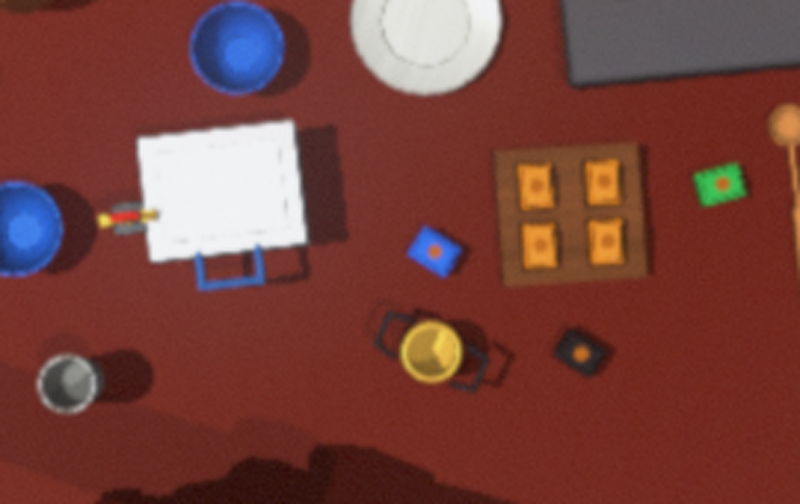

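View pics/side0c.png

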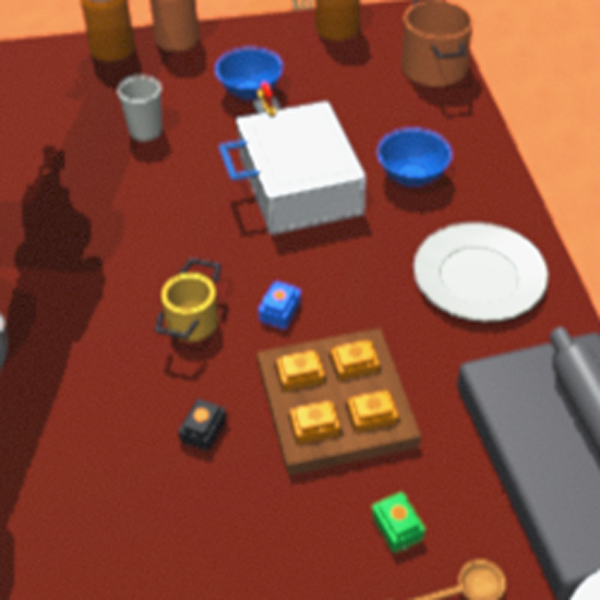

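Top crop: four golden cakes in the mould at crop (536,186), (603,182), (540,245), (607,241). The look-alikes are blue (434,250), black (580,352) and green (720,185); they lie outside the mould and are the wrong colour, so I leave them alone. The turnbutton's red fin at (125,216) lies along the canister's y, with the blue bar at (230,268). Next I move over the button and look with the wrist camera.

```bash
python3 -m jog '[{"rotation":[0,0,-8],"translation":[42,-24,10],"grip":85},{"rotation":[0,0,-16],"translation":[84,-48,20],"grip":85},{"rotation":[0,0,-24],"translation":[126,-72,30],"grip":85},{"rotation":[0,0,-32],"translation":[168,-96,40],"grip":85},{"rotation":[0,0,-40],"translation":[210,-120,50],"grip":85},{"rotation":[0,0,-48],"translation":[252,-144,60],"grip":85},{"rotation":[0,0,-56],"translation":[294,-168,70],"grip":85},{"rotation":[0,0,-64],"translation":[336,-192,70],"grip":85},{"rotation":[0,0,-68],"translation":[365,-208,70],"grip":85},{"rotation":[0,0,-68],"translation":[365,-208,70],"grip":85},{"rotation":[0,0,-68],"translation":[365,-208,70],"grip":60},{"rotation":[0,0,-68],"translation":[365,-208,70],"grip":40}]' 40
python3 - <<'E'
from h import *
o,p,d=cam('wrist','w1.png'); np.savez('w1.npz',p=p,d=d); print(o['ee_pos'],o['tcp_rot'],o['q'])
for t in ['tin','lid_bar','button_grip','lid_hinge']:
    for k in spotter.mark_of('wrist',t)[:2]:
        u,v=k['uv']; z=d[int(np.clip(round(v),0,399)),int(np.clip(round(u),0,639))]
        print(t,np.round(k['uv'],1),round(k['confidence'],2),np.round(world('wrist',u,v,z,o),4))
E
```

```text
time: 2.25
ee_pos: [0.5194, 0.3201, 0.3014]
tcp_rot: [-180.0, -0.0, 95.7]
wrist_force: [-0.1, 0.7, 0.2]
opening: 0.0585
grasp_force: 0.0
[0.51941029 0.32012995 0.30143092] [-1.79992392e+02 -1.07269361e-02  9.56998935e+01] [3.16408580e+01 1.62860318e+01 3.10930598e+01 1.04809177e+02
 1.29743571e-02 1.15940964e+02]
tin [357.5 220.9] 0.8 [0.572  0.2719 0.0773]
lid_bar [273.4 239.2] 0.78 [0.4689 0.2373 0.0788]
button_grip [348.8 150.3] 0.69 [0.5473 0.36   0.1078]
lid_hinge [414.  233.1] 0.63 [0.6497 0.2614 0.0744]
lid_hinge [457.6 237.1] 0.54 [0.5131 0.3851 0.4433]
```

View pics/w1.png

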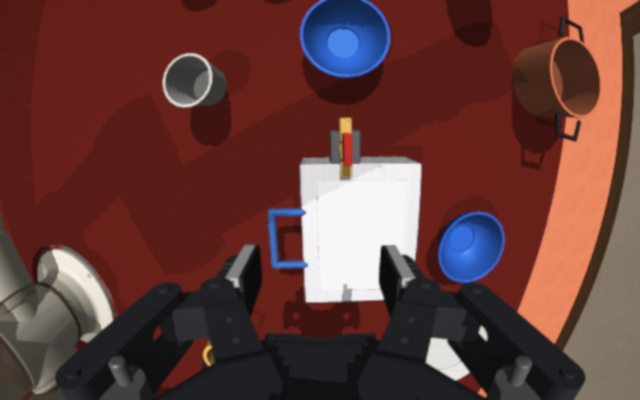

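The wrist view shows the red fin at (347,149), the brass bar (345,120–178), the lid (300–420 by 160–300) and the blue bar near (272,240). I'll fit each of these by colour and depth.

```bash
cat >> h.py <<'E'
def cloud(n,p,d,o):
    vv,uu=np.mgrid[0:400,0:640]; i=imaging.camera_info(n); f=200/np.tan(np.radians(i['vertical_fov'])/2)
    x,y=uu-i['cx'],vv-i['cy']
    if n=='wrist':
        r=np.hypot(x,y)+1e-9; s=np.tan(np.minimum(r/f,1.4))/r
        T=np.eye(4); T[:3,:3]=R.from_euler('xyz',o['tcp_rot'],degrees=True).as_matrix(); T[:3,3]=o['ee_pos']; T=T@i['tool_from_camera']
    else: s=1/f; T=i['extrinsics']
    c=np.stack([x*s*d,y*s*d,d],-1)
    return c@T[:3,:3].T+T[:3,3]
def rect(P):
    (c,s,a)=cv2.minAreaRect((P[:,:2]*1000).astype(np.float32)); return np.round(c,1),np.round(s,1),round(a,1),'z',np.round(np.percentile(P[:,2],[10,50,90])*1000,1),len(P)
def hsv(p): return cv2.cvtColor(p,cv2.COLOR_RGB2HSV).astype(int)
def near(W,x,y,r): return np.hypot(W[...,0]-x,W[...,1]-y)<r
E
python3 - <<'E'
from h import *
o=readout.get_obs()
for n in ['wrist','top','side']:
    if n=='wrist': z=np.load('w1.npz'); p,d=z['p'],z['d']
    else: _,p,d=cam(n)
    W=cloud(n,p,d,o); H=hsv(p); ok=d>0
    print(n)
    red=ok&((H[...,0]<5)|(H[...,0]>174))&(H[...,1]>200)&(H[...,2]>150)&(W[...,2]>.08)&near(W,.55,.36,.06)
    br=ok&(H[...,0]>12)&(H[...,0]<32)&(H[...,1]>120)&(W[...,2]>.06)&near(W,.55,.36,.07)
    blue=ok&(H[...,0]>100)&(H[...,0]<125)&(H[...,1]>130)&(W[...,2]>.05)&near(W,.47,.24,.05)
    lid=ok&(H[...,1]<60)&(H[...,2]>150)&(W[...,2]>.06)&(W[...,2]<.09)&near(W,.57,.25,.14)
    for nm,m in [('red',red),('brass',br),('blue',blue),('lid',lid)]:
        if m.sum()>5: print(nm,*rect(W[m]))
    tb=ok&near(W,.42,.10,.05)
    if tb.sum()>5: print('table',np.median(W[tb][:,2]))
E
```

```text
wrist
brass [519.6 359.3] [64.3 68.3] 5.1 z [82.6 84.4 92.2] 397
blue [484.5 238.5] [42.9 81.3] 3.6 z [76.1 77.9 79.1] 678
lid [579.8 249.9] [150.4 191. ] 6.8 z [75.3 77.1 78.5] 13798
table -0.0008153838147212933
top
brass [548.6 338.9] [10.7  7.9] 77.2 z [80.4 84.5 97.6] 9
blue [483.3 238.7] [38.6 77.9] 8.7 z [74.9 80.2 85.9] 60
lid [580.1 250.8] [150.3 191. ] 6.8 z [72.9 78.6 84.4] 2131
table 0.0012358014865276878
side
red [543.2 358.3] [ 6.3 33.3] 4.4 z [102.5 104.6 109.5] 7
brass [540.8 358.7] [10.2 60.5] 12.3 z [80.2 83.4 91.5] 22
blue [478.5 237.2] [37.3 83. ] 7.8 z [73.3 76.6 79.4] 58
lid [575.3 251. ] [151.1 203. ] 6.6 z [71.9 75.4 78.6] 1390
table -0.002027033531125211
```

```bash
python3 -m jog '[{"rotation":[0,0,1],"translation":[28,41,0],"grip":40},{"rotation":[0,0,1],"translation":[28,41,-50],"grip":40},{"rotation":[0,0,1],"translation":[28,41,-100],"grip":40},{"rotation":[0,0,1],"translation":[28,41,-150],"grip":40},{"rotation":[0,0,1],"translation":[28,41,-180],"grip":40},{"rotation":[0,0,1],"translation":[28,41,-200],"grip":40},{"rotation":[0,0,1],"translation":[28,41,-213],"grip":40},{"rotation":[0,0,1],"translation":[28,41,-213],"grip":30},{"rotation":[0,0,1],"translation":[28,41,-213],"grip":20},{"rotation":[0,0,1],"translation":[28,41,-213],"grip":5},{"rotation":[0,0,1],"translation":[28,41,-213],"grip":5},{"rotation":[0,0,1],"translation":[28,41,-213],"grip":5},{"rotation":[0,0,1],"translation":[28,41,-213],"grip":5},{"rotation":[0,0,1],"translation":[28,41,-213],"grip":5},{"rotation":[0,0,1],"translation":[28,41,-213],"grip":5}]' 40
```

```text
time: 4.1
ee_pos: [0.546, 0.3608, 0.0901]
tcp_rot: [-179.8, -0.0, 96.7]
wrist_force: [-14.0, -2.7, 6.5]
opening: 0.0088
grasp_force: 42.5
```

```bash
python3 -m jog '[{"rotation":[0,0,5],"translation":[-1,0,1],"grip":5},{"rotation":[0,0,11],"translation":[-1,0,1],"grip":5},{"rotation":[0,0,17],"translation":[-1,0,1],"grip":5},{"rotation":[0,0,23],"translation":[-1,0,1],"grip":5},{"rotation":[0,0,29],"translation":[-1,0,1],"grip":5},{"rotation":[0,0,35],"translation":[-1,0,1],"grip":5},{"rotation":[0,0,41],"translation":[-1,0,1],"grip":5},{"rotation":[0,0,47],"translation":[-1,0,1],"grip":5},{"rotation":[0,0,53],"translation":[-1,0,1],"grip":5},{"rotation":[0,0,59],"translation":[-1,0,1],"grip":5},{"rotation":[0,0,65],"translation":[-1,0,1],"grip":5},{"rotation":[0,0,71],"translation":[-1,0,1],"grip":5},{"rotation":[0,0,77],"translation":[-1,0,1],"grip":5},{"rotation":[0,0,81],"translation":[-1,0,1],"grip":5},{"rotation":[0,0,81],"translation":[-1,0,1],"grip":5}]'
```

```text
time: 5.6
ee_pos: [0.5465, 0.3617, 0.0902]
tcp_rot: [179.9, -0.1, 177.8]
wrist_force: [-3.9, 3.0, -3.6]
opening: 0.0091
grasp_force: 41.2
```

```bash
python3 -m jog '[{"rotation":[0,0,0],"translation":[0,0,0],"grip":20},{"rotation":[0,0,0],"translation":[0,0,0],"grip":30},{"rotation":[0,0,0],"translation":[0,0,2],"grip":30},{"rotation":[0,0,0],"translation":[0,0,30],"grip":30},{"rotation":[0,0,0],"translation":[0,0,70],"grip":30},{"rotation":[0,0,-8],"translation":[-8,-13,70],"grip":30},{"rotation":[0,0,-16],"translation":[-16,-26,70],"grip":30},{"rotation":[0,0,-24],"translation":[-24,-38,70],"grip":30},{"rotation":[0,0,-32],"translation":[-32,-51,70],"grip":30},{"rotation":[0,0,-40],"translation":[-40,-64,70],"grip":30},{"rotation":[0,0,-48],"translation":[-48,-77,70],"grip":30},{"rotation":[0,0,-56],"translation":[-56,-90,70],"grip":30},{"rotation":[0,0,-64],"translation":[-64,-103,70],"grip":30},{"rotation":[0,0,-72],"translation":[-72,-115,70],"grip":30},{"rotation":[0,0,-81],"translation":[-79,-125,70],"grip":30},{"rotation":[0,0,-81],"translation":[-79,-125,70],"grip":30},{"rotation":[0,0,-81],"translation":[-79,-125,70],"grip":30}]'
python3 - <<'E'
from h import *
o=readout.get_obs(); print(o['ee_pos'],o['tcp_rot'])
for n in ['wrist','side']:
    o,p,d=cam(n,'b_%s.png'%n); W=cloud(n,p,d,o); H=hsv(p); ok=d>0
    br=ok&(H[...,0]>12)&(H[...,0]<32)&(H[...,1]>120)&(W[...,2]>.07)&near(W,.55,.36,.05)
    blue=ok&(H[...,0]>100)&(H[...,0]<125)&(H[...,1]>130)&(W[...,2]>.05)&(W[...,2]<.1)&near(W,.47,.24,.05)
    for nm,m in [('brass',br),('blue',blue)]:
        if m.sum()>5:
            P=W[m]; print(n,nm,*rect(P)); 
            q=P[:,:2]-P[:,:2].mean(0); w,v=np.linalg.eigh(q.T@q); print('axis',v[:,1])
    print(n,[(np.round(k['uv']),k['confidence']) for k in spotter.mark_of(n,'lid_bar')[:2]])
a=cv2.imread('pics/b_wrist.png'); b=cv2.resize(cv2.imread('pics/b_side.png')[90:210,230:400],(560,400))
cv2.imwrite('pics/b.png',cv2.resize(np.hstack([a,b]),(800,267)))
E
```

```text
time: 7.3
ee_pos: [0.4685, 0.2358, 0.1599]
tcp_rot: [179.9, -0.0, 96.8]
wrist_force: [0.8, -0.4, 0.2]
opening: 0.0302
grasp_force: 0.0
[0.4685001  0.23583614 0.15994715] [ 1.79923631e+02 -2.68020726e-02  9.68235646e+01]
wrist brass [545.6 362.7] [19.4 70.4] 86.8 z [82.2 84.1 85.3] 920
axis [-0.99640413  0.08472783]
wrist blue [485.9 238.2] [45.9 80.8] 6.7 z [76.3 77.9 79. ] 1964
axis [0.03234555 0.99947675]
wrist [(array([314., 213.]), 0.94), (array([546., 218.]), 0.29)]
side brass [540.9 359.8] [18.8 65.9] 83.1 z [77.3 81.6 86.9] 50
axis [-0.99609977  0.0882341 ]
side blue [479.1 234.9] [37.3 77.4] 7.5 z [73.3 76.7 79.5] 55
axis [-0.11127805  0.99378931]
side [(array([285., 157.]), 0.76)]
```

View pics/b.png

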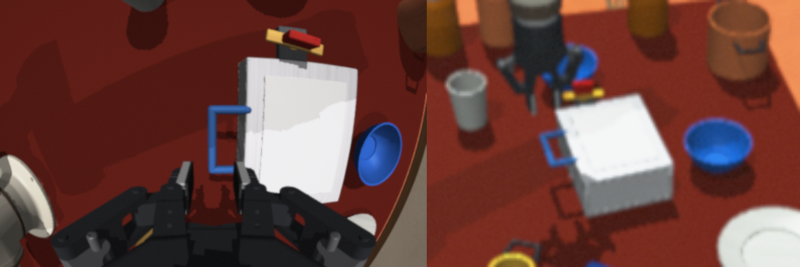

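The button now lies at about 1.37 rad, so it is clear of the lid. The fingers straddle the blue bar at (212,140) in the left half. I go down and pinch it.

```bash
python3 -m jog '[{"rotation":[0,0,0],"translation":[-1,1,-40],"grip":30},{"rotation":[0,0,0],"translation":[-1,1,-75],"grip":30},{"rotation":[0,0,0],"translation":[-1,1,-95],"grip":30},{"rotation":[0,0,0],"translation":[-1,1,-103],"grip":30},{"rotation":[0,0,0],"translation":[-1,1,-103],"grip":30},{"rotation":[0,0,0],"translation":[-1,1,-103],"grip":20},{"rotation":[0,0,0],"translation":[-1,1,-103],"grip":5},{"rotation":[0,0,0],"translation":[-1,1,-103],"grip":5},{"rotation":[0,0,0],"translation":[-1,1,-103],"grip":5},{"rotation":[0,0,0],"translation":[-1,1,-103],"grip":5},{"rotation":[0,0,0],"translation":[-1,1,-103],"grip":5}]' 40
python3 - <<'E'
import numpy as np
# arc deltas mm, tin yaw 6.7
c,s=np.cos(np.radians(6.7)),np.sin(np.radians(6.7))
for t in range(0,93,6):
    a=np.radians(t+1.22); dx=188*(np.cos(np.radians(1.22))-np.cos(a)); dz=188*(np.sin(a))-4
    print(t,np.round([dx*c,dx*s,dz]))
E
```

```text
time: 8.6
ee_pos: [0.4671, 0.2371, 0.0578]
tcp_rot: [180.0, -0.1, 96.6]
wrist_force: [-5.5, 1.3, 5.7]
opening: 0.0087
grasp_force: 39.2
0 [0. 0. 0.]
6 [ 1.  0. 20.]
12 [ 5.  1. 39.]
18 [10.  1. 58.]
24 [18.  2. 76.]
30 [27.  3. 93.]
36 [ 38.   4. 110.]
42 [ 51.   6. 125.]
48 [ 65.   8. 138.]
54 [ 80.   9. 150.]
60 [ 97.  11. 161.]
66 [114.  13. 169.]
72 [133.  16. 176.]
78 [152.  18. 181.]
84 [171.  20. 183.]
90 [191.  22. 184.]
```

```bash
python3 -m jog '[{"rotation":[0,0,0],"translation":[1,0,20],"grip":5},{"rotation":[0,0,0],"translation":[5,1,39],"grip":5},{"rotation":[0,0,0],"translation":[10,1,58],"grip":5},{"rotation":[0,0,0],"translation":[18,2,76],"grip":5},{"rotation":[0,0,0],"translation":[27,3,93],"grip":5},{"rotation":[0,0,0],"translation":[27,3,93],"grip":5}]'
```

```text
time: 9.2
ee_pos: [0.4936, 0.2403, 0.1527]
tcp_rot: [180.0, -0.1, 96.7]
wrist_force: [-14.9, 1.0, 9.6]
opening: 0.0079
grasp_force: 40.2
```

```bash
python3 -m jog '[{"rotation":[0,0,0],"translation":[11,1,17],"grip":5},{"rotation":[0,0,0],"translation":[24,3,32],"grip":5},{"rotation":[0,0,0],"translation":[38,5,45],"grip":5},{"rotation":[0,0,0],"translation":[53,6,57],"grip":5},{"rotation":[0,0,0],"translation":[70,8,68],"grip":5},{"rotation":[0,0,0],"translation":[87,10,76],"grip":5},{"rotation":[0,0,0],"translation":[106,13,83],"grip":5},{"rotation":[0,0,0],"translation":[125,15,88],"grip":5},{"rotation":[0,0,0],"translation":[144,17,90],"grip":5},{"rotation":[0,0,0],"translation":[163,19,91],"grip":5},{"rotation":[0,0,0],"translation":[166,19,91],"grip":5},{"rotation":[0,0,0],"translation":[166,19,91],"grip":5}]'
```

```text
time: 10.4
ee_pos: [0.6614, 0.2604, 0.2425]
tcp_rot: [179.7, -0.2, 96.7]
wrist_force: [1.2, 7.2, 6.1]
opening: 0.0081
grasp_force: 42.1
```

```bash
python3 -m jog '[{"rotation":[0,0,0],"translation":[0,0,0],"grip":20},{"rotation":[0,0,0],"translation":[0,0,0],"grip":40},{"rotation":[0,0,0],"translation":[0,0,2],"grip":40},{"rotation":[0,0,0],"translation":[0,0,15],"grip":40},{"rotation":[0,0,0],"translation":[0,0,30],"grip":40},{"rotation":[0,0,0],"translation":[0,0,45],"grip":40},{"rotation":[0,0,0],"translation":[0,0,45],"grip":40}]'
python3 - <<'E'
from h import *
o,p,d=cam('side','s2.png'); W=cloud('side',p,d,o); H=hsv(p)
m=(d>0)&(H[...,0]>100)&(H[...,0]<125)&(H[...,1]>130)&(W[...,2]>.2)
print(*rect(W[m]))
E
```

```text
time: 11.1
ee_pos: [0.6604, 0.2586, 0.2875]
tcp_rot: [179.8, -0.0, 96.6]
wrist_force: [-0.4, 0.1, 0.9]
opening: 0.0398
grasp_force: 0.0
[657.8 256.4] [11.5 84.1] 7.8 z [236.5 257.9 262.2] 57
```

The lid stands upright, with the bar at z≈0.26 over the hinge. Now I look at the mould.

```bash
python3 -m jog '[{"rotation":[0,0,8],"translation":[-20,-40,10],"grip":62},{"rotation":[0,0,16],"translation":[-35,-80,15],"grip":62},{"rotation":[0,0,24],"translation":[-50,-120,20],"grip":62},{"rotation":[0,0,32],"translation":[-65,-160,20],"grip":62},{"rotation":[0,0,40],"translation":[-80,-200,20],"grip":62},{"rotation":[0,0,48],"translation":[-95,-240,20],"grip":62},{"rotation":[0,0,56],"translation":[-110,-280,20],"grip":62},{"rotation":[0,0,64],"translation":[-125,-320,20],"grip":62},{"rotation":[0,0,72],"translation":[-140,-360,20],"grip":62},{"rotation":[0,0,80],"translation":[-150,-400,20],"grip":62},{"rotation":[0,0,84],"translation":[-150,-440,20],"grip":62},{"rotation":[0,0,84],"translation":[-150,-440,20],"grip":62},{"rotation":[0,0,84],"translation":[-150,-440,20],"grip":62}]'
python3 - <<'E'
from h import *
o,p,d=cam('wrist','w3.png'); np.savez('w3.npz',p=p,d=d); print(o['ee_pos'],o['tcp_rot'])
W=cloud('wrist',p,d,o); H=hsv(p)
m=((d>0)&(H[...,0]>9)&(H[...,0]<26)&(H[...,1]>140)&(H[...,2]>130)&(W[...,2]>.03)&(W[...,2]<.06)&near(W,.56,-.19,.13)).astype(np.uint8)
n,l,st,c=cv2.connectedComponentsWithStats(m)
for i in range(1,n):
    if st[i,4]>60: print(np.round(c[i]),*rect(W[l==i]))
k=(d>0)&(W[...,2]>.018)&(W[...,2]<.03)&near(W,.56,-.19,.16); print('mould',*rect(W[k]))
for k in spotter.mark_of('wrist','cake1'):
    u,v=k['uv'];print(np.round(k['uv']),round(k['confidence'],2))
E
```

```text
time: 12.45
ee_pos: [0.5095, -0.182, 0.3042]
tcp_rot: [180.0, -0.1, -179.5]
wrist_force: [0.5, 0.5, -0.7]
opening: 0.0624
grasp_force: 0.0
[ 0.50954739 -0.18201842  0.30417402] [ 1.79967334e+02 -7.21112250e-02 -1.79527898e+02]
[348. 177.] [ 515.5 -142.8] [56.8 40.8] 2.4 z [35.9 41.8 46.4] 858
[288. 182.] [ 520.1 -225.2] [57.3 42.7] 2.4 z [35.9 43.8 46.3] 1063
[350. 229.] [ 589.1 -138. ] [57.  41.9] 4.7 z [36.1 44.3 46.4] 1015
[291. 232.] [ 594.6 -222. ] [55.7 42.1] 3.0 z [36.1 44.5 46.3] 1104
mould [ 559.4 -186.4] [245.3 276.9] 49.1 z [22.1 23.3 24.4] 9599
[288. 179.] 0.89
[430. 171.] 0.83
[348. 178.] 0.8
[297. 229.] 0.73
[201. 221.] 0.6
[349. 222.] 0.57
[311.  80.] 0.55
```

View pics/w3.png

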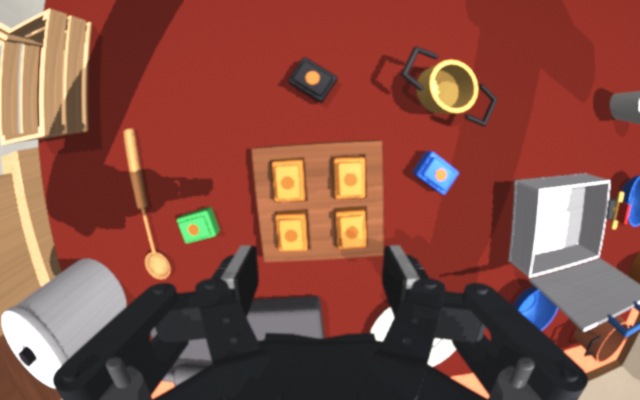

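The wrist view shows four golden cakes in the mould at (288,180), (348,178), (291,232) and (350,229), and the open canister at (560,225). The black (312,78), blue (437,172) and green (197,226) look-alikes are outside the mould. I pick the cake at (589,-138) mm first.

```bash
python3 -m jog '[{"rotation":[0,0,3],"translation":[40,22,0],"grip":62},{"rotation":[0,0,3],"translation":[80,44,-40],"grip":62},{"rotation":[0,0,3],"translation":[80,44,-90],"grip":62},{"rotation":[0,0,3],"translation":[80,44,-140],"grip":62},{"rotation":[0,0,3],"translation":[80,44,-190],"grip":62},{"rotation":[0,0,3],"translation":[80,44,-230],"grip":62},{"rotation":[0,0,3],"translation":[80,44,-260],"grip":62},{"rotation":[0,0,3],"translation":[80,44,-275],"grip":62},{"rotation":[0,0,3],"translation":[80,44,-282],"grip":62},{"rotation":[0,0,3],"translation":[80,44,-282],"grip":62}]' 60
```

```text
time: 13.55
ee_pos: [0.5904, -0.1368, 0.0237]
tcp_rot: [-180.0, 0.0, -176.3]
wrist_force: [-0.6, 0.8, 0.5]
opening: 0.0622
grasp_force: 0.0
```

```bash
python3 -m jog '[{"rotation":[0,0,0],"translation":[0,0,0],"grip":50},{"rotation":[0,0,0],"translation":[0,0,0],"grip":30},{"rotation":[0,0,0],"translation":[0,0,0],"grip":30},{"rotation":[0,0,0],"translation":[0,0,0],"grip":30},{"rotation":[0,0,0],"translation":[0,0,0],"grip":30},{"rotation":[0,0,0],"translation":[0,0,0],"grip":30}]' 60
python3 - <<'E'
from h import *
o,p,d=cam('wrist','w4.png')
E
```

```text
time: 14.15
ee_pos: [0.5914, -0.1376, 0.0256]
tcp_rot: [-180.0, 0.2, -176.4]
wrist_force: [0.1, 0.6, 6.6]
opening: 0.04
grasp_force: 61.5
```

View pics/w4.png

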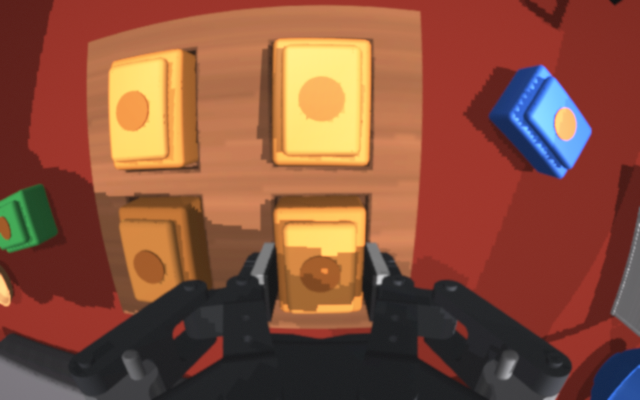

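Gripped across the base (opening 40). Lift and carry it to slot 1, world (603,207).

```bash
python3 -m jog '[{"rotation":[0,0,0],"translation":[0,0,10],"grip":30},{"rotation":[0,0,0],"translation":[0,0,25],"grip":30},{"rotation":[0,0,0],"translation":[0,0,60],"grip":30},{"rotation":[0,0,1],"translation":[0,15,100],"grip":30},{"rotation":[0,0,3],"translation":[2,50,120],"grip":30},{"rotation":[0,0,3],"translation":[4,90,120],"grip":30},{"rotation":[0,0,3],"translation":[5,130,120],"grip":30},{"rotation":[0,0,3],"translation":[6,170,120],"grip":30},{"rotation":[0,0,3],"translation":[8,210,120],"grip":30},{"rotation":[0,0,3],"translation":[10,250,120],"grip":30},{"rotation":[0,0,3],"translation":[11,290,120],"grip":30},{"rotation":[0,0,3],"translation":[12,325,120],"grip":30},{"rotation":[0,0,3],"translation":[12,345,110],"grip":30},{"rotation":[0,0,3],"translation":[12,345,100],"grip":30}]' 60
```

```text
time: 15.6
ee_pos: [0.602, 0.21, 0.1234]
tcp_rot: [180.0, 0.1, -173.2]
wrist_force: [0.2, -0.2, -1.1]
opening: 0.0401
grasp_force: 60.7
```

```bash
python3 -m jog '[{"rotation":[0,0,0],"translation":[0,-2,-40],"grip":30},{"rotation":[0,0,0],"translation":[0,-2,-75],"grip":30},{"rotation":[0,0,0],"translation":[0,-2,-95],"grip":30},{"rotation":[0,0,0],"translation":[0,-2,-102],"grip":30},{"rotation":[0,0,0],"translation":[0,-2,-102],"grip":30}]'
```

```text
time: 16.1
ee_pos: [0.6029, 0.205, 0.0248]
tcp_rot: [180.0, 0.2, -173.4]
wrist_force: [-7.2, 2.2, 19.0]
opening: 0.0404
grasp_force: 69.4
```

```bash
python3 -m jog '[{"rotation":[0,0,0],"translation":[0,0,3],"grip":45},{"rotation":[0,0,0],"translation":[0,0,3],"grip":52},{"rotation":[0,0,0],"translation":[0,0,4],"grip":52},{"rotation":[0,0,0],"translation":[0,0,30],"grip":52},{"rotation":[0,0,0],"translation":[0,0,75],"grip":52},{"rotation":[0,0,0],"translation":[0,0,120],"grip":52},{"rotation":[0,0,0],"translation":[-30,-40,140],"grip":62},{"rotation":[0,0,0],"translation":[-60,-80,160],"grip":62},{"rotation":[0,0,0],"translation":[-80,-120,180],"grip":62},{"rotation":[0,0,0],"translation":[-80,-120,180],"grip":62}]'
cat >> h.py <<'E'
def cakes(o,p,d,save=None):
    W=cloud('wrist',p,d,o); H=hsv(p)
    m=((d>0)&(H[...,0]>9)&(H[...,0]<26)&(H[...,1]>140)&(H[...,2]>60)&(W[...,2]>.025)&(W[...,2]<.08)&(W[...,1]<.36)).astype(np.uint8)
    m[250:]=m[250:]
    n,l,st,c=cv2.connectedComponentsWithStats(m)
    for i in range(1,n):
        if st[i,4]>80:
            P=W[l==i]; top=P[P[:,2]>np.percentile(P[:,2],90)-.006]
            a=np.radians(6.7); q=rect(top)[0]-[580,250]
            print(np.round(c[i]),*rect(P),'top',rect(top)[0],rect(top)[1],'tin',np.round([q[0]*np.cos(a)+q[1]*np.sin(a),-q[0]*np.sin(a)+q[1]*np.cos(a)]))
E
python3 - <<'E'
from h import *
o,p,d=cam('wrist','w5.png'); print(o['ee_pos']); cakes(o,p,d)
E
```

```text
time: 17.1
ee_pos: [0.5208, 0.0817, 0.2045]
tcp_rot: [-179.9, 0.2, -173.6]
wrist_force: [1.2, 0.0, 0.4]
opening: 0.0622
grasp_force: 0.0
[0.52078465 0.08169163 0.20452563]
[233.  33.] [375.4 -15.8] [38.6 60.3] 42.8 z [28.8 43.1 55.3] 790 top [373.2 -15.4] [34.3 59.8] tin [-236. -239.]
[265.  68.] [400.1   9.7] [24.6 68.2] 48.0 z [28.9 42.2 53.9] 411 top [403.2  10.1] [20.2 63.9] tin [-204. -218.]
[104.  53.] [ 381.7 -194.4] [21.6 19.3] 48.1 z [32.6 34.1 35. ] 157 top [ 381.7 -194.4] [21.6 19.3] tin [-249. -418.]
[131. 165.] [ 515.8 -141.5] [57.3 42.8] 3.2 z [31.6 42.9 46. ] 1466 top [ 515.7 -141.9] [46.3 33.2] tin [-110. -382.]
[ 82. 164.] [ 520.4 -224.7] [56.6 43.2] 4.2 z [30.6 42.2 45.9] 1205 top [ 520.1 -225. ] [45.8 33.6] tin [-115. -465.]
[233. 166.] [507.4 -11.4] [13.6 13.5] 48.9 z [33.5 34.4 35.2] 142 top [507.4 -11.4] [13.6 13.5] tin [-103. -251.]
[ 88. 219.] [ 594.6 -228.8] [56.3 57.9] 2.2 z [29.8 41.6 45.9] 1112 top [ 594.1 -221. ] [46.1 32.3] tin [ -41. -469.]
[421. 253.] [591.9 201.8] [41.7 38.4] 3.9 z [28.  36.3 38.3] 592 top [587.6 211.2] [46.5 24.4] tin [  3. -39.]
```

View pics/w5.png

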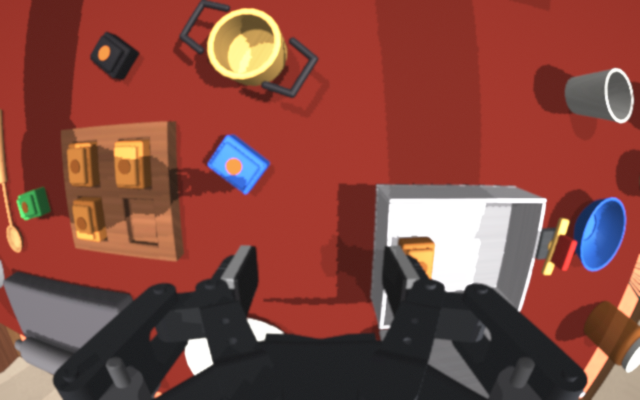

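Cake 1 lies flat in the canister at (420,253), top at z 38 mm. Three remain in the mould. Next is the cake at (515.6,-142).

```bash
python3 -m jog '[{"rotation":[0,0,-3],"translation":[-1,-45,0],"grip":62},{"rotation":[0,0,-3],"translation":[-2,-90,0],"grip":62},{"rotation":[0,0,-3],"translation":[-3,-135,0],"grip":62},{"rotation":[0,0,-3],"translation":[-4,-180,-10],"grip":62},{"rotation":[0,0,-3],"translation":[-5,-215,-30],"grip":62},{"rotation":[0,0,-3],"translation":[-5,-224,-70],"grip":62},{"rotation":[0,0,-3],"translation":[-5,-224,-115],"grip":62},{"rotation":[0,0,-3],"translation":[-5,-224,-150],"grip":62},{"rotation":[0,0,-3],"translation":[-5,-224,-172],"grip":62},{"rotation":[0,0,-3],"translation":[-5,-224,-180],"grip":62},{"rotation":[0,0,-3],"translation":[-5,-224,-180],"grip":62},{"rotation":[0,0,-3],"translation":[-5,-224,-180],"grip":50},{"rotation":[0,0,-3],"translation":[-5,-224,-180],"grip":30},{"rotation":[0,0,-3],"translation":[-5,-224,-180],"grip":30},{"rotation":[0,0,-3],"translation":[-5,-224,-180],"grip":30},{"rotation":[0,0,-3],"translation":[-5,-224,-180],"grip":30},{"rotation":[0,0,-3],"translation":[-5,-224,-180],"grip":30}]' 80
```

```text
time: 18.85
ee_pos: [0.5181, -0.1398, 0.0229]
tcp_rot: [-179.8, 0.1, -176.4]
wrist_force: [-1.8, -6.1, 5.3]
opening: 0.0401
grasp_force: 81.6
```

```bash
python3 -m jog '[{"rotation":[0,0,0],"translation":[0,0,10],"grip":30},{"rotation":[0,0,0],"translation":[0,0,25],"grip":30},{"rotation":[0,0,0],"translation":[0,0,60],"grip":30},{"rotation":[0,0,1],"translation":[2,15,100],"grip":30},{"rotation":[0,0,3],"translation":[8,50,120],"grip":30},{"rotation":[0,0,3],"translation":[15,90,120],"grip":30},{"rotation":[0,0,3],"translation":[22,130,120],"grip":30},{"rotation":[0,0,3],"translation":[29,170,120],"grip":30},{"rotation":[0,0,3],"translation":[36,210,120],"grip":30},{"rotation":[0,0,3],"translation":[43,250,120],"grip":30},{"rotation":[0,0,3],"translation":[50,290,120],"grip":30},{"rotation":[0,0,3],"translation":[57,330,120],"grip":30},{"rotation":[0,0,3],"translation":[64,370,120],"grip":30},{"rotation":[0,0,3],"translation":[70,405,120],"grip":30},{"rotation":[0,0,3],"translation":[75,430,120],"grip":30},{"rotation":[0,0,3],"translation":[75,437,110],"grip":30},{"rotation":[0,0,3],"translation":[75,437,100],"grip":30}]'
```

```text
time: 20.55
ee_pos: [0.5919, 0.2997, 0.1206]
tcp_rot: [180.0, -0.0, -173.3]
wrist_force: [-0.2, 0.1, -1.3]
opening: 0.0403
grasp_force: 82.0
```

```bash
python3 -m jog '[{"rotation":[0,0,0],"translation":[0,-2,-40],"grip":30},{"rotation":[0,0,0],"translation":[0,-2,-75],"grip":30},{"rotation":[0,0,0],"translation":[0,-2,-90],"grip":30},{"rotation":[0,0,0],"translation":[0,-2,-96],"grip":30},{"rotation":[0,0,0],"translation":[0,-2,-96],"grip":30},{"rotation":[0,0,0],"translation":[0,-2,-99],"grip":30},{"rotation":[0,0,0],"translation":[0,-2,-99],"grip":30}]'
```

```text
time: 21.25
ee_pos: [0.5931, 0.297, 0.024]
tcp_rot: [179.9, 0.2, -173.4]
wrist_force: [0.1, -0.1, 0.3]
opening: 0.0401
grasp_force: 82.9
```

```bash
python3 -m jog '[{"rotation":[0,0,0],"translation":[0,0,-3],"grip":30},{"rotation":[0,0,0],"translation":[0,0,-6],"grip":30},{"rotation":[0,0,0],"translation":[0,0,-6],"grip":30}]'
```

```text
time: 21.55
ee_pos: [0.5937, 0.2974, 0.0231]
tcp_rot: [179.8, 0.4, -173.3]
wrist_force: [-11.8, -9.9, 32.8]
opening: 0.04
grasp_force: 93.5
```

Contact with the floor. I back off, release and go for the next one, (520.2,-225).

```bash
python3 -m jog '[{"rotation":[0,0,0],"translation":[0,0,5],"grip":45},{"rotation":[0,0,0],"translation":[0,0,5],"grip":52},{"rotation":[0,0,0],"translation":[0,0,6],"grip":52},{"rotation":[0,0,0],"translation":[0,0,30],"grip":52},{"rotation":[0,0,0],"translation":[0,0,75],"grip":52},{"rotation":[0,0,0],"translation":[0,0,120],"grip":52},{"rotation":[0,0,0],"translation":[-10,-40,140],"grip":62},{"rotation":[0,0,-3],"translation":[-20,-85,160],"grip":62},{"rotation":[0,0,-3],"translation":[-30,-130,170],"grip":62},{"rotation":[0,0,-3],"translation":[-38,-175,170],"grip":62},{"rotation":[0,0,-3],"translation":[-46,-220,170],"grip":62},{"rotation":[0,0,-3],"translation":[-50,-240,170],"grip":62},{"rotation":[0,0,-3],"translation":[-50,-240,170],"grip":62}]'
python3 - <<'E'
from h import *
o,p,d=cam('wrist','w6.png'); print(o['ee_pos'],o['tcp_rot']); cakes(o,p,d)
E
```

```text
time: 22.85
ee_pos: [0.5419, 0.0545, 0.1872]
tcp_rot: [-180.0, 0.1, -176.6]
wrist_force: [0.7, 0.2, 0.3]
opening: 0.0623
grasp_force: 0.0
[0.5418908  0.05448035 0.1872193 ] [-1.79993934e+02  8.71994058e-02 -1.76551442e+02]
[241.  16.] [376.3 -30. ] [14.2 48.6] 71.2 z [28.7 40.5 52.5] 518 top [377.6 -32.7] [ 9.8 41.9] tin [-234. -257.]
[281.  51.] [405.4   5.5] [21.5 64.5] 31.2 z [29.4 44.1 54.8] 416 top [407.1   5.3] [18.3 62.1] tin [-200. -223.]
[108.  42.] [ 381.5 -194.9] [21.4 18.1] 82.1 z [32.9 34.1 35.1] 169 top [ 381.5 -194.9] [21.4 18.1] tin [-249. -419.]
[ 88. 164.] [ 521.1 -229.4] [56.5 53. ] 4.2 z [30.1 38.7 45.9] 1221 top [ 520.6 -226. ] [45.8 35.3] tin [-115. -466.]
[255. 153.] [507.3 -11.4] [13.6 13. ] 1.5 z [33.4 34.5 35.3] 165 top [507.3 -11.4] [13.6 13. ] tin [-103. -251.]
[ 95. 222.] [ 597. -220.] [61.6 41.6] 4.8 z [30.2 41.9 45.9] 1296 top [ 594.3 -221.8] [45.9 33.5] tin [ -41. -470.]
[508. 239.] [584.1 280.8] [33.7 61.3] 65.0 z [27.  29.6 36.6] 522 top [584.9 282.1] [24.  52.2] tin [ 9. 31.]
[448. 249.] [598.9 203. ] [52.8 38. ] 6.9 z [28.  35.9 38.6] 1115 top [599.4 204.1] [45.9 30. ] tin [ 14. -48.]
[518. 247.] [590.8 294.5] [17.9 16.9] 87.2 z [37.7 38.7 39.6] 134 top [590.8 294.5] [17.9 16.9] tin [16. 43.]
```

View pics/w6.png

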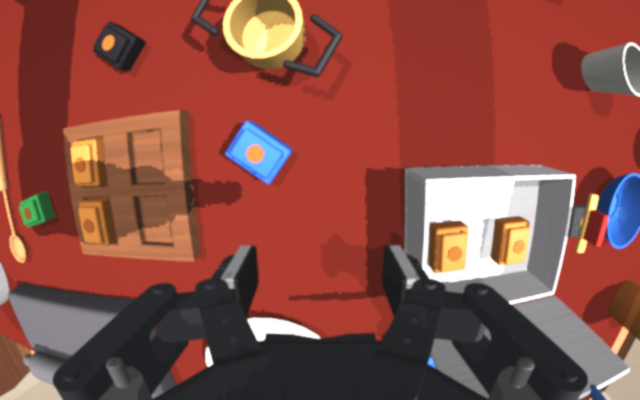

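Two cakes lie flat in the canister, at about (14,-48) and (16,43) mm in its frame. That leaves too little room on the front side, so I push both about 10 mm towards the hinge with the opened fingers (±45 mm apart).

```bash
python3 -m jog '[{"rotation":[0,0,3],"translation":[-2,45,0],"grip":85},{"rotation":[0,0,3],"translation":[-4,90,0],"grip":85},{"rotation":[0,0,3],"translation":[-6,135,0],"grip":85},{"rotation":[0,0,3],"translation":[-6,175,0],"grip":85},{"rotation":[0,0,3],"translation":[-6,188,0],"grip":85},{"rotation":[0,0,3],"translation":[-6,188,-40],"grip":85},{"rotation":[0,0,3],"translation":[-6,188,-90],"grip":85},{"rotation":[0,0,3],"translation":[-6,188,-135],"grip":85},{"rotation":[0,0,3],"translation":[-6,188,-165],"grip":85},{"rotation":[0,0,3],"translation":[-6,188,-176],"grip":85},{"rotation":[0,0,3],"translation":[-6,188,-176],"grip":85}]'
```

```text
time: 24.0
ee_pos: [0.5353, 0.2448, 0.0092]
tcp_rot: [-180.0, -0.1, -173.3]
wrist_force: [0.2, 0.6, 0.3]
opening: 0.0852
grasp_force: 0.0
```

```bash
python3 -m jog '[{"rotation":[0,0,0],"translation":[7,-1,0],"grip":85},{"rotation":[0,0,0],"translation":[12,0,0],"grip":85},{"rotation":[0,0,0],"translation":[17,0,0],"grip":85},{"rotation":[0,0,0],"translation":[22,1,0],"grip":85},{"rotation":[0,0,0],"translation":[26,2,0],"grip":85},{"rotation":[0,0,0],"translation":[30,2,0],"grip":85},{"rotation":[0,0,0],"translation":[30,2,0],"grip":85},{"rotation":[0,0,0],"translation":[26,1,0],"grip":85},{"rotation":[0,0,0],"translation":[20,0,30],"grip":85},{"rotation":[0,0,0],"translation":[20,0,80],"grip":85},{"rotation":[0,0,0],"translation":[20,0,130],"grip":80},{"rotation":[0,0,0],"translation":[15,-40,165],"grip":70},{"rotation":[0,0,0],"translation":[10,-85,190],"grip":62},{"rotation":[0,0,0],"translation":[5,-130,190],"grip":62},{"rotation":[0,0,0],"translation":[0,-175,190],"grip":62},{"rotation":[0,0,0],"translation":[0,-175,190],"grip":62},{"rotation":[0,0,0],"translation":[0,-175,190],"grip":62}]'
python3 - <<'E'
from h import *
o,p,d=cam('wrist','w7.png'); print(o['ee_pos'],o['tcp_rot']); cakes(o,p,d)
E
```

```text
time: 25.7
ee_pos: [0.5358, 0.0688, 0.2006]
tcp_rot: [180.0, 0.0, -173.5]
wrist_force: [-0.0, 0.1, -0.2]
opening: 0.0618
grasp_force: 0.0
[0.53578145 0.06884931 0.20055111] [ 1.79987680e+02  3.41295587e-02 -1.73500787e+02]
[247.  17.] [372.7 -14. ] [35.9 60.5] 28.9 z [29.3 43.1 55.2] 740 top [371.8 -13.6] [34.  59.9] tin [-238. -238.]
[276.  57.] [403.6   8.2] [22.1 65.9] 38.3 z [28.9 42.3 54.7] 418 top [408.7   5.3] [16.1 58.9] tin [-199. -223.]
[111.  39.] [ 381.8 -195.1] [21.9 18.6] 86.2 z [32.9 33.9 35. ] 159 top [ 381.8 -195.1] [21.9 18.6] tin [-249. -419.]
[ 87. 154.] [ 520.7 -223.6] [56.6 41.1] 3.5 z [30.3 41.  46. ] 1202 top [ 520.5 -224.7] [45.9 33.9] tin [-114. -465.]
[245. 154.] [507.6 -11.4] [13.5 13.3] 3.4 z [33.6 34.5 35.6] 150 top [507.6 -11.4] [13.5 13.3] tin [-102. -251.]
[ 91. 211.] [ 596.9 -220.4] [60.9 42. ] 5.0 z [29.9 41.7 45.9] 1205 top [ 594.8 -221.6] [45.2 33. ] tin [ -40. -470.]
[487. 255.] [597.8 292.8] [52.6 39.8] 7.7 z [26.8 29.6 36.4] 522 top [594.6 283.1] [25.1 53.9] tin [18. 31.]
[430. 257.] [605.2 202.9] [47.3 38.3] 3.2 z [28.1 36.7 38.6] 825 top [608.5 205.5] [42.  31.5] tin [ 23. -48.]
[496. 263.] [600.9 294.7] [19.9 18. ] 23.8 z [37.5 38.5 39.5] 145 top [600.9 294.7] [19.9 18. ] tin [26. 42.]
```

```bash
python3 -m jog '[{"rotation":[0,0,-3],"translation":[-3,-48,0],"grip":62},{"rotation":[0,0,-3],"translation":[-6,-96,0],"grip":62},{"rotation":[0,0,-3],"translation":[-9,-144,0],"grip":62},{"rotation":[0,0,-3],"translation":[-12,-192,0],"grip":62},{"rotation":[0,0,-3],"translation":[-15,-240,-10],"grip":62},{"rotation":[0,0,-3],"translation":[-16,-280,-30],"grip":62},{"rotation":[0,0,-3],"translation":[-16,-294,-70],"grip":62},{"rotation":[0,0,-3],"translation":[-16,-294,-115],"grip":62},{"rotation":[0,0,-3],"translation":[-16,-294,-150],"grip":62},{"rotation":[0,0,-3],"translation":[-16,-294,-170],"grip":62},{"rotation":[0,0,-3],"translation":[-16,-294,-176],"grip":62},{"rotation":[0,0,-3],"translation":[-16,-294,-176],"grip":62},{"rotation":[0,0,-3],"translation":[-16,-294,-176],"grip":50},{"rotation":[0,0,-3],"translation":[-16,-294,-176],"grip":30},{"rotation":[0,0,-3],"translation":[-16,-294,-176],"grip":30},{"rotation":[0,0,-3],"translation":[-16,-294,-176],"grip":30},{"rotation":[0,0,-3],"translation":[-16,-294,-176],"grip":30},{"rotation":[0,0,-3],"translation":[-16,-294,-176],"grip":30}]' 80
```

```text
time: 27.55
ee_pos: [0.5213, -0.2245, 0.0265]
tcp_rot: [-179.9, 0.2, -176.4]
wrist_force: [0.2, 1.8, 6.7]
opening: 0.0401
grasp_force: 81.4
```

```bash
python3 -m jog '[{"rotation":[0,0,0],"translation":[0,0,10],"grip":30},{"rotation":[0,0,0],"translation":[0,0,25],"grip":30},{"rotation":[0,0,0],"translation":[0,0,60],"grip":30},{"rotation":[0,0,1],"translation":[1,15,100],"grip":30},{"rotation":[0,0,3],"translation":[3,50,120],"grip":30},{"rotation":[0,0,3],"translation":[5,90,120],"grip":30},{"rotation":[0,0,3],"translation":[7,130,120],"grip":30},{"rotation":[0,0,3],"translation":[9,170,120],"grip":30},{"rotation":[0,0,3],"translation":[11,210,120],"grip":30},{"rotation":[0,0,3],"translation":[13,250,120],"grip":30},{"rotation":[0,0,3],"translation":[15,290,120],"grip":30},{"rotation":[0,0,3],"translation":[18,330,120],"grip":30},{"rotation":[0,0,3],"translation":[21,370,120],"grip":30},{"rotation":[0,0,3],"translation":[23,405,120],"grip":30},{"rotation":[0,0,3],"translation":[23,422,110],"grip":30},{"rotation":[0,0,3],"translation":[23,422,100],"grip":30},{"rotation":[0,0,3],"translation":[23,422,100],"grip":30}]'
```

```text
time: 29.25
ee_pos: [0.5422, 0.1969, 0.1228]
tcp_rot: [-179.9, -0.2, -173.4]
wrist_force: [0.9, -1.2, -1.2]
opening: 0.0396
grasp_force: 80.9
```

```bash
python3 -m jog '[{"rotation":[0,0,0],"translation":[2,1,-40],"grip":30},{"rotation":[0,0,0],"translation":[2,1,-75],"grip":30},{"rotation":[0,0,0],"translation":[2,1,-92],"grip":30},{"rotation":[0,0,0],"translation":[2,1,-98],"grip":30},{"rotation":[0,0,0],"translation":[2,1,-101],"grip":30},{"rotation":[0,0,0],"translation":[2,1,-101],"grip":30}]'
```

```text
time: 29.85
ee_pos: [0.5456, 0.1977, 0.0254]
tcp_rot: [180.0, 0.1, -173.5]
wrist_force: [-3.0, 0.5, 3.0]
opening: 0.0399
grasp_force: 82.4
```

```bash
python3 -m jog '[{"rotation":[0,0,0],"translation":[0,0,0],"grip":45},{"rotation":[0,0,0],"translation":[0,0,0],"grip":52},{"rotation":[0,0,0],"translation":[0,0,2],"grip":52},{"rotation":[0,0,0],"translation":[0,0,30],"grip":52},{"rotation":[0,0,0],"translation":[0,0,75],"grip":52},{"rotation":[0,0,0],"translation":[0,0,120],"grip":52},{"rotation":[0,0,0],"translation":[0,-40,150],"grip":62},{"rotation":[0,0,-3],"translation":[0,-85,170],"grip":62},{"rotation":[0,0,-3],"translation":[0,-130,175],"grip":62},{"rotation":[0,0,-3],"translation":[0,-150,175],"grip":62},{"rotation":[0,0,-3],"translation":[0,-150,175],"grip":62}]'
python3 - <<'E'
from h import *
o,p,d=cam('wrist','w8.png'); print(o['ee_pos'],o['tcp_rot']); cakes(o,p,d)
E
```

```text
time: 30.95
ee_pos: [0.545, 0.0453, 0.1999]
tcp_rot: [-180.0, 0.1, -176.6]
wrist_force: [0.0, 0.5, -0.5]
opening: 0.062
grasp_force: 0.0
[0.5450386  0.04534051 0.19992253] [-1.79964596e+02  1.04138679e-01 -1.76632132e+02]
[254.  15.] [373.8 -30.5] [11.5 44.7] 66.4 z [28.6 41.6 52.6] 429 top [374.7 -31.3] [10.1 42.8] tin [-237. -255.]
[289.  52.] [407.7   2.6] [21.7 65.8] 23.4 z [29.9 43.9 54.8] 365 top [407.5   2.5] [21.3 65.8] tin [-200. -226.]
[120.  41.] [ 380.9 -194.4] [20.  19.1] 86.9 z [33.  34.1 35.1] 168 top [ 380.9 -194.4] [20.  19.1] tin [-250. -418.]
[266. 149.] [507.8 -11.1] [13.2 13.4] 2.4 z [33.6 34.3 35.4] 153 top [507.8 -11.1] [13.2 13.4] tin [-102. -251.]
[445. 200.] [550.2 183.1] [47.4 23.6] 27.6 z [27.6 29.6 36.8] 429 top [548.7 186. ] [47.4 17.1] tin [-39. -60.]
[106. 217.] [ 594.6 -220.7] [56.6 42.3] 3.6 z [30.2 41.9 45.9] 1303 top [ 594.3 -221.2] [45.1 32.6] tin [ -41. -470.]
[459. 200.] [546.3 196. ] [15.7  9.6] 62.7 z [37.5 38.4 39.3] 94 top [546.3 196. ] [15.7  9.6] tin [-40. -50.]
[508. 240.] [594.3 281.2] [31.3 61.3] 69.2 z [26.7 29.5 36.4] 464 top [596.1 282.7] [22.7 54. ] tin [20. 31.]
[450. 250.] [608.7 204.2] [52.4 37.9] 7.2 z [27.8 35.6 38.5] 1004 top [609.4 205.4] [44.5 30.3] tin [ 24. -48.]
[518. 247.] [600.6 294.4] [17.2 16.2] 57.8 z [37.4 38.6 39.4] 120 top [600.6 294.4] [17.2 16.2] tin [26. 42.]
```

View pics/w8.png

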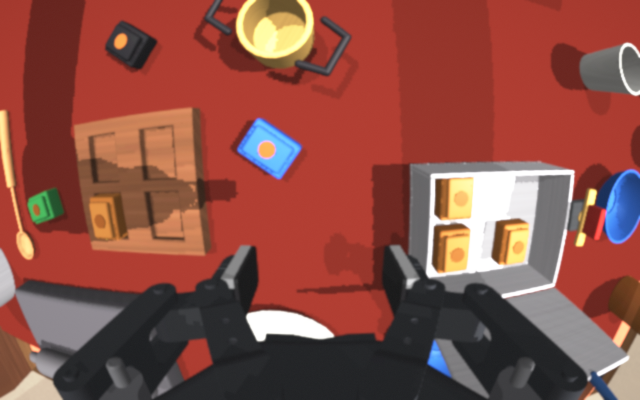

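Three cakes are in the canister, at pixels (456,199), (453,248) and (513,243). One is still in the mould at (107,216), world (594.5,-221.3). I fetch it.

```bash
python3 -m jog '[{"rotation":[0,0,0],"translation":[9,-48,0],"grip":62},{"rotation":[0,0,0],"translation":[18,-96,0],"grip":62},{"rotation":[0,0,0],"translation":[27,-144,0],"grip":62},{"rotation":[0,0,0],"translation":[36,-192,0],"grip":62},{"rotation":[0,0,0],"translation":[45,-235,-10],"grip":62},{"rotation":[0,0,0],"translation":[50,-260,-30],"grip":62},{"rotation":[0,0,0],"translation":[50,-267,-70],"grip":62},{"rotation":[0,0,0],"translation":[50,-267,-115],"grip":62},{"rotation":[0,0,0],"translation":[50,-267,-150],"grip":62},{"rotation":[0,0,0],"translation":[50,-267,-170],"grip":62},{"rotation":[0,0,0],"translation":[50,-267,-175],"grip":62},{"rotation":[0,0,0],"translation":[50,-267,-175],"grip":62},{"rotation":[0,0,0],"translation":[50,-267,-175],"grip":50},{"rotation":[0,0,0],"translation":[50,-267,-175],"grip":30},{"rotation":[0,0,0],"translation":[50,-267,-175],"grip":30},{"rotation":[0,0,0],"translation":[50,-267,-175],"grip":30},{"rotation":[0,0,0],"translation":[50,-267,-175],"grip":30},{"rotation":[0,0,0],"translation":[50,-267,-175],"grip":30}]' 80
```

```text
time: 32.8
ee_pos: [0.5964, -0.2188, 0.0258]
tcp_rot: [-179.9, 0.2, -176.4]
wrist_force: [-0.1, 0.0, 6.2]
opening: 0.0401
grasp_force: 81.5
```

```bash
python3 -m jog '[{"rotation":[0,0,0],"translation":[0,0,10],"grip":30},{"rotation":[0,0,0],"translation":[0,0,25],"grip":30},{"rotation":[0,0,0],"translation":[0,0,60],"grip":30},{"rotation":[0,0,1],"translation":[-1,15,100],"grip":30},{"rotation":[0,0,3],"translation":[-5,50,120],"grip":30},{"rotation":[0,0,3],"translation":[-10,90,120],"grip":30},{"rotation":[0,0,3],"translation":[-15,130,120],"grip":30},{"rotation":[0,0,3],"translation":[-20,170,120],"grip":30},{"rotation":[0,0,3],"translation":[-25,210,120],"grip":30},{"rotation":[0,0,3],"translation":[-30,250,120],"grip":30},{"rotation":[0,0,3],"translation":[-36,290,120],"grip":30},{"rotation":[0,0,3],"translation":[-42,330,120],"grip":30},{"rotation":[0,0,3],"translation":[-48,370,120],"grip":30},{"rotation":[0,0,3],"translation":[-53,410,120],"grip":30},{"rotation":[0,0,3],"translation":[-57,450,120],"grip":30},{"rotation":[0,0,3],"translation":[-60,485,120],"grip":30},{"rotation":[0,0,3],"translation":[-60,505,110],"grip":30},{"rotation":[0,0,3],"translation":[-60,508,100],"grip":30},{"rotation":[0,0,3],"translation":[-60,508,100],"grip":30}]'
```

```text
time: 34.7
ee_pos: [0.5342, 0.2893, 0.1215]
tcp_rot: [-179.9, -0.2, -173.3]
wrist_force: [-0.7, -0.1, -0.5]
opening: 0.0395
grasp_force: 81.2
```

```bash
python3 -m jog '[{"rotation":[0,0,0],"translation":[2,1,-40],"grip":30},{"rotation":[0,0,0],"translation":[2,1,-75],"grip":30},{"rotation":[0,0,0],"translation":[2,1,-92],"grip":30},{"rotation":[0,0,0],"translation":[2,1,-97],"grip":30},{"rotation":[0,0,0],"translation":[2,1,-100],"grip":30},{"rotation":[0,0,0],"translation":[2,1,-100],"grip":30}]'
```

```text
time: 35.3
ee_pos: [0.5378, 0.2883, 0.0242]
tcp_rot: [-179.9, 0.0, -173.5]
wrist_force: [1.9, -7.1, -2.5]
opening: 0.0397
grasp_force: 85.1
```

```bash
python3 -m jog '[{"rotation":[0,0,0],"translation":[0,0,0],"grip":45},{"rotation":[0,0,0],"translation":[0,0,0],"grip":52},{"rotation":[0,0,0],"translation":[0,0,2],"grip":52},{"rotation":[0,0,0],"translation":[0,0,30],"grip":52},{"rotation":[0,0,0],"translation":[0,0,75],"grip":52},{"rotation":[0,0,0],"translation":[0,0,120],"grip":52},{"rotation":[0,0,0],"translation":[0,0,170],"grip":52},{"rotation":[0,0,0],"translation":[0,0,220],"grip":52},{"rotation":[0,0,0],"translation":[0,-30,265],"grip":52},{"rotation":[0,0,0],"translation":[0,-50,265],"grip":52},{"rotation":[0,0,0],"translation":[0,-50,265],"grip":52}]'
python3 - <<'E'
from h import *
o,p,d=cam('wrist','w9.png'); print(o['ee_pos'],o['tcp_rot']); cakes(o,p,d)
E
```

```text
time: 36.4
ee_pos: [0.5378, 0.238, 0.2924]
tcp_rot: [179.9, 0.3, -173.6]
wrist_force: [0.2, 0.1, 0.1]
opening: 0.0521
grasp_force: 0.0
[0.53779381 0.23801468 0.29239549] [ 179.93025759    0.31445742 -173.55113299]
[144.  45.] [376.8 -19.5] [35.1 61. ] 56.2 z [28.5 41.8 54.7] 549 top [376.7 -19. ] [34.4 60.2] tin [-233. -243.]
[171.  57.] [391.   13.1] [31.4 71.7] 71.8 z [29.3 43.2 54.1] 467 top [392.6  13.7] [28.3 69. ] tin [-214. -213.]
[290. 176.] [545.1 198.5] [47.9 37.9] 6.1 z [29.1 36.9 38.5] 891 top [544.6 197.9] [45.7 31.8] tin [-41. -48.]
[355. 175.] [535.7 284.8] [51.9 39.4] 6.2 z [28.8 36.6 38.5] 1057 top [536.2 285.5] [45.7 33.3] tin [-39.  40.]
[292. 220.] [608.3 207.4] [51.7 38.7] 6.5 z [28.7 36.7 38.4] 999 top [610.3 207.4] [43.9 33.4] tin [ 25. -46.]
[356. 220.] [599.8 294.7] [54.  39.9] 6.8 z [28.5 36.8 38.4] 1028 top [599.7 295.2] [43.4 32.2] tin [25. 43.]
```

View pics/w9.png

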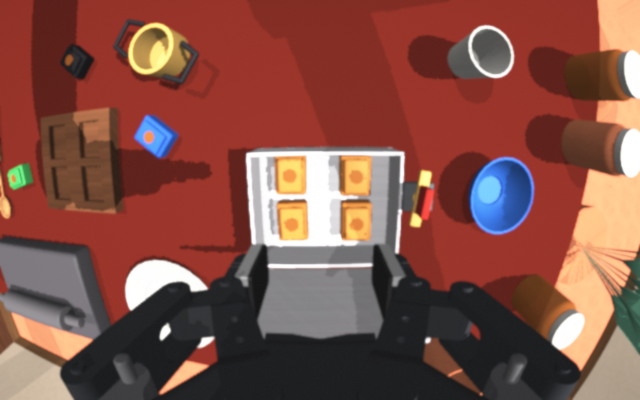

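All four cakes lie flat in the canister, at (290,176), (355,175), (292,220) and (356,220). Next I close the lid: turn the tool and go above the bar.

```bash
python3 -m jog '[{"rotation":[0,0,-8],"translation":[0,0,0],"grip":40},{"rotation":[0,0,-16],"translation":[0,0,0],"grip":40},{"rotation":[0,0,-24],"translation":[0,0,0],"grip":40},{"rotation":[0,0,-32],"translation":[0,0,0],"grip":40},{"rotation":[0,0,-40],"translation":[0,0,0],"grip":40},{"rotation":[0,0,-48],"translation":[0,0,0],"grip":40},{"rotation":[0,0,-56],"translation":[0,0,0],"grip":40},{"rotation":[0,0,-64],"translation":[0,0,0],"grip":40},{"rotation":[0,0,-72],"translation":[0,0,0],"grip":40},{"rotation":[0,0,-80],"translation":[0,0,0],"grip":40},{"rotation":[0,0,-88],"translation":[20,5,0],"grip":40},{"rotation":[0,0,-90],"translation":[60,10,0],"grip":40},{"rotation":[0,0,-90],"translation":[95,16,0],"grip":40},{"rotation":[0,0,-90],"translation":[121,21,0],"grip":40},{"rotation":[0,0,-90],"translation":[121,21,0],"grip":40},{"rotation":[0,0,-90],"translation":[121,21,0],"grip":40}]'
python3 - <<'E'
from h import *
o,p,d=cam('side'); print(o['ee_pos'],o['tcp_rot']); W=cloud('side',p,d,o); H=hsv(p)
m=(d>0)&(H[...,0]>100)&(H[...,0]<125)&(H[...,1]>130)&(W[...,2]>.2)
print(*rect(W[m]))
E
```

```text
time: 38.05
ee_pos: [0.6582, 0.2619, 0.2864]
tcp_rot: [-179.8, 0.0, 96.6]
wrist_force: [-0.0, 0.2, 0.3]
opening: 0.0404
grasp_force: 0.0
[0.65818116 0.26186635 0.28643306] [-1.79843945e+02  3.09463485e-02  9.66085203e+01]
[657.6 256.2] [ 9.6 80.2] 5.3 z [234.7 258.7 262.7] 59
```

```bash
python3 -m jog '[{"rotation":[0,0,0],"translation":[2,-3,-15],"grip":40},{"rotation":[0,0,0],"translation":[2,-3,-30],"grip":40},{"rotation":[0,0,0],"translation":[2,-3,-43],"grip":40},{"rotation":[0,0,0],"translation":[2,-3,-43],"grip":20},{"rotation":[0,0,0],"translation":[2,-3,-43],"grip":5},{"rotation":[0,0,0],"translation":[2,-3,-43],"grip":5},{"rotation":[0,0,0],"translation":[2,-3,-43],"grip":5},{"rotation":[0,0,0],"translation":[2,-3,-43],"grip":5},{"rotation":[0,0,0],"translation":[2,-3,-43],"grip":5}]' 40
```

```text
time: 39.0
ee_pos: [0.6602, 0.2588, 0.2471]
tcp_rot: [179.9, -0.0, 96.6]
wrist_force: [-2.0, 0.1, 6.8]
opening: 0.0084
grasp_force: 39.6
```

```bash
python3 -m jog '[{"rotation":[0,0,0],"translation":[-20,-2,-1],"grip":5},{"rotation":[0,0,0],"translation":[-39,-4,-3],"grip":5},{"rotation":[0,0,0],"translation":[-58,-6,-8],"grip":5},{"rotation":[0,0,0],"translation":[-77,-9,-15],"grip":5},{"rotation":[0,0,0],"translation":[-94,-11,-23],"grip":5},{"rotation":[0,0,0],"translation":[-111,-13,-34],"grip":5},{"rotation":[0,0,0],"translation":[-126,-14,-46],"grip":5},{"rotation":[0,0,0],"translation":[-140,-16,-59],"grip":5},{"rotation":[0,0,0],"translation":[-153,-18,-74],"grip":5},{"rotation":[0,0,0],"translation":[-164,-19,-91],"grip":5},{"rotation":[0,0,0],"translation":[-164,-19,-91],"grip":5}]'
```

```text
time: 40.1
ee_pos: [0.4938, 0.2389, 0.153]
tcp_rot: [-179.8, 0.1, 96.6]
wrist_force: [-6.4, -2.7, 1.6]
opening: 0.0083
grasp_force: 42.0
```

```bash
python3 -m jog '[{"rotation":[0,0,0],"translation":[-9,-1,-17],"grip":5},{"rotation":[0,0,0],"translation":[-17,-2,-35],"grip":5},{"rotation":[0,0,0],"translation":[-22,-2,-54],"grip":5},{"rotation":[0,0,0],"translation":[-26,-3,-73],"grip":5},{"rotation":[0,0,0],"translation":[-27,-3,-86],"grip":5},{"rotation":[0,0,0],"translation":[-27,-3,-93],"grip":5},{"rotation":[0,0,0],"translation":[-27,-3,-96],"grip":5},{"rotation":[0,0,0],"translation":[-27,-3,-96],"grip":5}]'
python3 - <<'E'
from h import *
o,p,d=cam('side'); W=cloud('side',p,d,o); H=hsv(p)
m=(d>0)&(H[...,0]>100)&(H[...,0]<125)&(H[...,1]>130)&(W[...,2]>.04)&near(W,.47,.24,.06)
print(*rect(W[m]))
E
```

```text
time: 40.9
ee_pos: [0.4672, 0.2357, 0.0579]
tcp_rot: [-179.8, 0.1, 96.6]
wrist_force: [-9.9, -5.8, 1.2]
opening: 0.0084
grasp_force: 44.2
[482.  232.9] [78.1 44.2] 86.4 z [ 72.2  77.2 223.5] 42
```

```bash
python3 -m jog '[{"rotation":[0,0,0],"translation":[0,0,-3],"grip":5},{"rotation":[0,0,0],"translation":[0,0,-3],"grip":5}]'; python3 -m jog '[{"rotation":[0,0,0],"translation":[0,0,-3],"grip":5},{"rotation":[0,0,0],"translation":[0,0,-3],"grip":5}]'
```

```text
time: 41.15
ee_pos: [0.4674, 0.2358, 0.0574]
tcp_rot: [-179.8, 0.1, 96.6]
wrist_force: [-18.5, -10.7, 22.0]
opening: 0.0083
grasp_force: 46.5
time: 41.35
ee_pos: [0.4674, 0.2359, 0.0568]
tcp_rot: [-179.9, 0.0, 96.6]
wrist_force: [-25.9, -13.2, 41.8]
opening: 0.0085
grasp_force: 48.8
```

The lid is on its stop (42 N up, no motion). I release and go to the button.

```bash
python3 -m jog '[{"rotation":[0,0,0],"translation":[0,0,4],"grip":15},{"rotation":[0,0,0],"translation":[0,0,4],"grip":30},{"rotation":[0,0,0],"translation":[0,0,4],"grip":30},{"rotation":[0,0,0],"translation":[0,0,40],"grip":30},{"rotation":[0,0,0],"translation":[0,0,90],"grip":30},{"rotation":[0,0,0],"translation":[0,0,110],"grip":30},{"rotation":[0,0,8],"translation":[5,10,110],"grip":30},{"rotation":[0,0,16],"translation":[12,20,110],"grip":30},{"rotation":[0,0,24],"translation":[20,33,110],"grip":30},{"rotation":[0,0,32],"translation":[28,46,110],"grip":30},{"rotation":[0,0,40],"translation":[36,59,110],"grip":30},{"rotation":[0,0,48],"translation":[44,72,110],"grip":30},{"rotation":[0,0,56],"translation":[52,85,110],"grip":30},{"rotation":[0,0,64],"translation":[60,98,110],"grip":30},{"rotation":[0,0,72],"translation":[70,112,110],"grip":30},{"rotation":[0,0,80],"translation":[79,126,110],"grip":30},{"rotation":[0,0,80],"translation":[79,126,110],"grip":30},{"rotation":[0,0,80],"translation":[79,126,110],"grip":30}]'
python3 - <<'E'
from h import *
o,p,d=cam('wrist','w10.png'); print(o['ee_pos'],o['tcp_rot']); W=cloud('wrist',p,d,o); H=hsv(p)
for nm,m in [('brass',(d>0)&(H[...,0]>12)&(H[...,0]<32)&(H[...,1]>120)&(W[...,2]>.07)&(W[...,2]<.11)&near(W,.55,.36,.05)),('blue',(d>0)&(H[...,0]>100)&(H[...,0]<125)&(H[...,1]>130)&(W[...,2]>.04)&near(W,.47,.24,.05)),('lid',(d>0)&(H[...,1]<60)&(W[...,2]>.06)&(W[...,2]<.11)&near(W,.56,.25,.1))]:
    if m.sum()>5: print(nm,*rect(W[m]))
E
```

```text
time: 43.15
ee_pos: [0.5479, 0.3625, 0.1614]
tcp_rot: [-179.9, -0.1, 176.4]
wrist_force: [-0.6, 0.1, -0.0]
opening: 0.0301
grasp_force: 0.0
[0.54788347 0.36252178 0.16140106] [-1.79946163e+02 -5.99516061e-02  1.76429999e+02]
brass [545.5 360.8] [14.6 69.8] 88.5 z [82.9 84.1 85. ] 835
blue [485.7 239. ] [45.4 80.3] 6.1 z [75.4 77.6 78.9] 1714
lid [578.5 253.1] [149.9 198.4] 7.4 z [75.1 77.  78.1] 22824
```

View pics/w10.png

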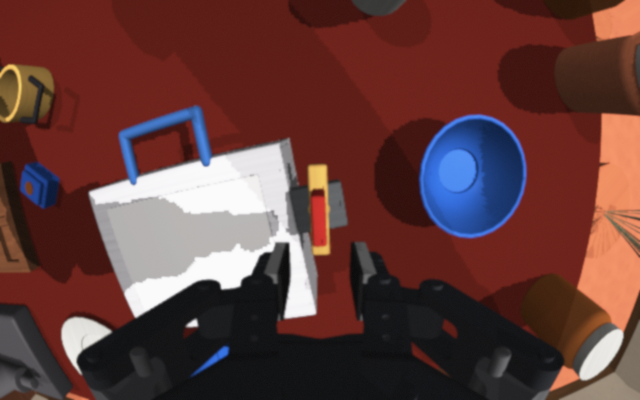

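The lid is flat, with its top at 77 mm. The red fin at (318,220) is between the fingers. Grip it and turn it clockwise by up to 82°.

```bash
python3 -m jog '[{"rotation":[0,0,0],"translation":[-1,-1,-35],"grip":30},{"rotation":[0,0,0],"translation":[-1,-1,-60],"grip":30},{"rotation":[0,0,0],"translation":[-1,-1,-72],"grip":30},{"rotation":[0,0,0],"translation":[-1,-1,-72],"grip":20},{"rotation":[0,0,0],"translation":[-1,-1,-72],"grip":5},{"rotation":[0,0,0],"translation":[-1,-1,-72],"grip":5},{"rotation":[0,0,0],"translation":[-1,-1,-72],"grip":5},{"rotation":[0,0,0],"translation":[-1,-1,-72],"grip":5},{"rotation":[0,0,0],"translation":[-1,-1,-72],"grip":5}]' 40
```

```text
time: 44.1
ee_pos: [0.5471, 0.3616, 0.0912]
tcp_rot: [180.0, 0.0, 176.6]
wrist_force: [-3.9, -4.6, 3.0]
opening: 0.0091
grasp_force: 46.5
```

```bash
python3 -m jog '[{"rotation":[0,0,-6],"translation":[0,0,0],"grip":5},{"rotation":[0,0,-12],"translation":[0,0,0],"grip":5},{"rotation":[0,0,-18],"translation":[0,0,0],"grip":5},{"rotation":[0,0,-24],"translation":[0,0,0],"grip":5},{"rotation":[0,0,-30],"translation":[0,0,0],"grip":5},{"rotation":[0,0,-36],"translation":[0,0,0],"grip":5},{"rotation":[0,0,-42],"translation":[0,0,0],"grip":5},{"rotation":[0,0,-48],"translation":[0,0,0],"grip":5},{"rotation":[0,0,-54],"translation":[0,0,0],"grip":5},{"rotation":[0,0,-60],"translation":[0,0,0],"grip":5},{"rotation":[0,0,-66],"translation":[0,0,0],"grip":5},{"rotation":[0,0,-72],"translation":[0,0,0],"grip":5},{"rotation":[0,0,-76],"translation":[0,0,0],"grip":5},{"rotation":[0,0,-79],"translation":[0,0,0],"grip":5},{"rotation":[0,0,-79],"translation":[0,0,0],"grip":5}]'
```

```text
time: 45.6
ee_pos: [0.5459, 0.3603, 0.0912]
tcp_rot: [-179.9, 0.1, 97.5]
wrist_force: [-10.3, -10.5, 7.0]
opening: 0.0087
grasp_force: 47.1
```

```bash
python3 -m jog '[{"rotation":[0,0,-2],"translation":[0,0,0],"grip":5},{"rotation":[0,0,-4],"translation":[0,0,0],"grip":5},{"rotation":[0,0,-4],"translation":[0,0,0],"grip":5}]'; python3 -c "
from workcell import readout;o=readout.get_obs();print(o['torque'],o['tcp_rot'])"
python3 -m jog '[{"rotation":[0,0,2],"translation":[0,0,0],"grip":20},{"rotation":[0,0,2],"translation":[0,0,0],"grip":40},{"rotation":[0,0,2],"translation":[0,0,0],"grip":40},{"rotation":[0,0,2],"translation":[0,0,30],"grip":40},{"rotation":[0,0,2],"translation":[0,0,80],"grip":40},{"rotation":[0,0,2],"translation":[0,-40,130],"grip":40},{"rotation":[0,0,2],"translation":[-20,-80,180],"grip":40},{"rotation":[0,0,2],"translation":[-20,-80,180],"grip":40},{"rotation":[0,0,2],"translation":[-20,-80,180],"grip":40}]'
python3 - <<'E'
from h import *
o,p,d=cam('wrist','w11.png'); print(o['ee_pos'],o['tcp_rot']); W=cloud('wrist',p,d,o); H=hsv(p)
for nm,m in [('brass',(d>0)&(H[...,0]>12)&(H[...,0]<32)&(H[...,1]>120)&(W[...,2]>.07)&(W[...,2]<.11)&near(W,.55,.36,.05)),('lid',(d>0)&(H[...,1]<60)&(W[...,2]>.06)&(W[...,2]<.11)&near(W,.56,.25,.1))]:
    P=W[m]; q=P[:,:2]-P[:,:2].mean(0); print(nm,*rect(P),np.linalg.eigh(q.T@q)[1][:,1])
cv2.imwrite('pics/w11c.png',cv2.resize(p[80:330,200:520,::-1],(640,500)))
E
```

```text
time: 45.9
ee_pos: [0.5459, 0.3603, 0.0912]
tcp_rot: [-179.9, 0.1, 93.6]
wrist_force: [-10.9, -11.7, 8.3]
opening: 0.0091
grasp_force: 59.9
[-2.29174614  2.06182867  1.11222894] [-1.79892399e+02  1.35845629e-01  9.36232330e+01]
time: 46.8
ee_pos: [0.5276, 0.2804, 0.2757]
tcp_rot: [179.6, -0.2, 95.5]
wrist_force: [-0.3, 0.7, 0.3]
opening: 0.04
grasp_force: 0.0
[0.5276136  0.28043308 0.27568399] [ 1.79582261e+02 -1.60521349e-01  9.54869572e+01]
brass [544.8 361.6] [14.1 67.5] 5.8 z [82.6 84.2 85.8] 434 [-0.12819947  0.9917484 ]
lid [579.2 253.2] [150.5 197.2] 6.9 z [75.2 77.  78.2] 16246 [0.02550931 0.99967458]
```

View pics/w11c.png

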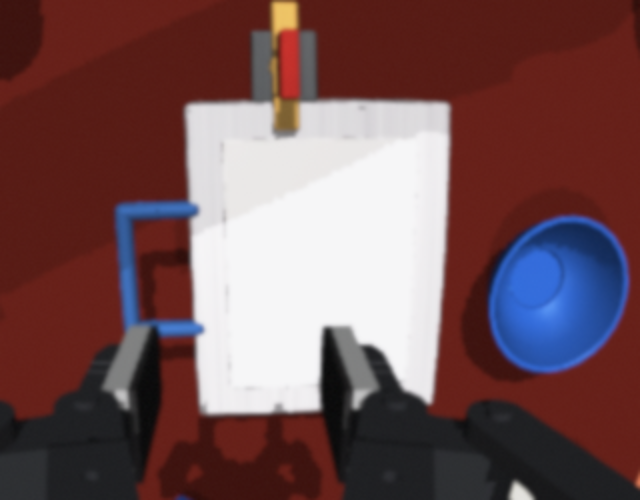

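The lid is shut, the button lies across it within about 1° of its stop, and the gripper is clear of everything.

```bash
python3 -c "
from workcell import bot;print(bot.job_done())"
```

```text
the job is handed in; nothing more can be done
None
```

I handed in the job: all four jaggery cakes are in the canister, the lid is shut, the turnbutton is back across it at its stop, and I never touched the pot, plate, bowls, ladle or tumbler; no verdict came back.

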